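# Sweep the misprints into the reject tray

## Robot

A 7-joint arm with a two-finger parallel gripper is mounted at the origin on the work surface. World frame = base frame: x ahead of the robot, y to its left, z up, the work surface at z = 0. Lengths are in m, angles in rad, forces in N, time in s.
With the tool pointing down it reaches from about 0.4 to 0.85 m from the base axis. Payload 4.4 kg.
Tool frame: the origin (TCP) lies midway between the tips of the shut fingers; the grasp point (between the pads) lies 19 mm behind it (bot.pinch_z is the distance from the TCP to the grasp point, in m); z points along the fingers, y is the direction in which the jaws open and shut (so a half turn about z gives the same grasp; the last joint's range is limited). The gripper opens to 94 mm and grips with 3 to 60 N. Pads are 16 mm wide; open, the fingers measure 119 mm over their backs; the gripper's body (75 mm by 177 mm) begins 78 mm behind the grasp point.
Start: joints at [-1.172, 0.628, 0.038, 1.517, -0.027, 0.996, -0.02], TCP at [0.291, 0.581, 0.205] pointing down, gripper open.
Joint ranges: [-3.06, 3.06], [-0.37, 2.12], [-1.25, 1.32], [0.18, 2.47], [-1.1, 4.24], [0.23, 1.98], [-2.94, 2.94]. Speed limits (rad/s): [2.57, 2.57, 3.14, 3.14, 3.14, 3.14, 3.14].

## Interface

Orientations are given as a 3x3 rotation matrix whose columns are the frame's x, y, z axes.
In Python, from bench import bot gives the robot as it stands.
- The arm moves only by the shell command python3 -m inch 'ROWS' [OPENING] [FORCE]. ROWS is JSON, a list of rows, each a list of 6 numbers: the shift along the tool's x, y, z in mm, then the turn, a rotation vector about the tool's x, y, z in rad. A call has 1 to 5 rows; each row is the pose to reach, as a shift and turn from the pose measured when the call began, along the tool's axes at that moment; what a row does not reach only later rows make up. A row lasts 1/10 s, in which the tool goes at most 50 mm and 8.59 degrees, less where a joint would pass 70% of its speed; a pose out of reach is approached as far as the arm can. A call with a gripper value outside its range is refused whole. OPENING is the opening in per cent of the stroke, from 0 (shut) to 100 (fully open), set as the call begins (- or left out, the last holds). The fingers move at their own pace and stop on an object; FORCE is the grip in N (left out, the last holds). Time passes only in rows, so rows that repeat a pose let the fingers close. It gives the time, the measured TCP pose, the force and the opening at its end, in the units of the state.
- bot.get_obs(): the state, without advancing time (a new reading comes with each control period).
- bot.capture(name): name is "scene" or "top"; returns a dict with "img" (384x512x3 uint8, red, green, blue), "range_z" (384x512 float32, m along the optical axis (not along the pixel's ray), 0 where there is no reading), "fx", "fy", "cx", "cy" (pixels), "extrinsics" (4x4, takes a point from world to camera coordinates). Camera axes: x right, y down, z forward; pixel columns grow to the right and rows downward; lengths in m; the calibration is good to about 2 mm. A picture is of the moment at which its call begins.
- bot.sign_off(): hands the job in, once; it reports no verdict.
The state is a dict: "clock": time; "q": joint angles; "qvel": joint speeds; "joint_torque": joint torques, N m; "tool_pos": TCP position; "tcp_rot": TCP orientation; "force": force on the tool from outside, world axes, zero at the start; "moment": the same for the moment, N m; "opening": opening from 0.0 (shut) to 1.0 (fully open).
Only numpy, scipy, OpenCV 4.12 (cv2) and the standard library are available. Lean on these libraries where they do the work, as an engineer would, in place of code of your own. Each camera call takes 0.05 s, during which the arm holds its last target. There are 200 camera calls.

## Task

Clear the rejected orange prints off the cutting mat: with your fingertips, sweep the round cap, the cross and the block along the mat, through the open side of the grey reject tray, until all three lie flat and completely inside it. Only push them: do not pick up or lift any of them. Leave the white figure standing where it is and leave the other things on the desk where they are.

Things in the scene. Friction and masses are not known exactly. Their poses are not given: they have to be found in the camera images.
- tray: Grey three-walled reject tray, black floor flush with the mat (no lip), fixed. Inside 160 (its x) x 100 mm (its y); walls 6 mm thick, 30 mm high. Origin: centre of its floor, at the mat's top. Open side: its -y side, 50 mm from the origin, edged by a yellow stripe; back wall at +y, side walls at x = -80 and +80 mm. Turned up to 0.3 rad; at yaw 0 it opens to world -y.
- tray_mouth (a point): Middle of the tray's open edge at floor level: 50 mm from the tray's origin along its -y. Axes as the tray's.
- mat: Green cutting mat with pale grid lines, 420 x 594 x 3 mm, fixed flat on the white desk. Origin: centre of its underside; its top is at z = 3 mm. The orange parts, the figure and the tray are on it.
- cap: Loose round orange printed thumbstick cap, 30 mm diameter, 14 mm high, about 20 g. Lies flat on the mat. Its z axis points up; the origin is the centre of its underside, on the mat's top at the start.
- cross: Loose orange printed direction-pad cross (plus shape), 34 mm across both arms, arms 13 mm wide along its x and y, 14 mm high, about 20 g. Lies flat on the mat. Its z axis points up; the origin is the centre of its underside, on the mat's top at the start.
- block: Loose orange printed trigger block, 30 (x) x 20 (y) x 14 mm high, about 20 g. Lies flat on the mat. Its z axis points up; the origin is the centre of its underside, on the mat's top at the start.
- figure: White printed game figure standing on the mat in the same group as the orange parts, pawn shape, base 26 mm diameter, 45 mm tall, 40 g, easily toppled. To be left standing where it is. Its z axis points up; the origin is the centre of its underside, on the mat's top.
- gamepad: Red game controller lying on the desk, about 100 x 155 x 38 mm. Bystander. Origin: centre of its underside.
- mug: White mug, 84 mm diameter, 88 mm tall, standing to the right of the mat, near its far corner. Bystander. Origin: centre of its underside.
- driver: Screwdriver lying along the mat's right edge, lower than 35 mm, roughly along world x. Bystander. Origin: underside, about mid length.
- phone: Black phone lying flat, 75 x 152 x 9 mm. Bystander. Origin: centre of its underside.
- glue: White glue bottle with orange cap, 44 mm diameter, 110 mm tall, to the left of the mat, near its far corner. Bystander. Origin: centre of its underside.
- case: Black zip case with a red seam, 100 x 250 x 34 mm, on the desk to the left of the mat. Bystander. Origin: centre of its underside.

How it is judged:
At the end, for the whole second after the job is handed in: All three orange parts lie flat on the tray's floor, at rest, each with its centre between the side walls and at least 12 mm inside the open edge; the white figure stands upright within 20 mm of where it was (y of cap in the frame of tray between -0.038 and 0.05 m and x of cap in the frame of tray between -0.08 and 0.08 m and height (world z) of each of cap, cross, block below 0.01 m and linear speed of each of cap, cross, block below 0.02 m/s and y of cross in the frame of tray between -0.038 and 0.05 m and x of cross in the frame of tray between -0.08 and 0.08 m and y of block in the frame of tray between -0.038 and 0.05 m and x of block in the frame of tray between -0.08 and 0.08 m and angle between figure's own z axis and vertical below 0.2 rad and distance of figure from where it was at the start of the episode below 0.02 m); the robot touches nothing.
It fails at once if an orange part is lifted off the mat (its underside more than about 12 mm above it) (height (world z) of any of cap, cross, block above 0.015 m).
It fails at once if the white figure is knocked over or moved more than 20 mm (angle between figure's own z axis and vertical above 0.5 rad or distance of figure from where it was at the start of the episode above 0.02 m).
It fails at once if another thing on the desk is moved more than 30 mm (distance of any of gamepad, mug, driver, phone, glue, case from where it was at the start of the episode above 0.03 m).
It also fails if it takes over 67 s, if anything falls off the work surface, if the arm or the gripper's body presses on something with over 40 N, if the wrist force passes 120 N, or if a joint passes its speed limit or range.

## Working session

There is one attempt and no reset: what is moved stays moved. The work goes in short steps, Python scripts to look and compute and a shell command to move; the robot and the scene stay as the last step left them, time stands still between calls to the robot, and variables do not carry over. Pictures are saved under pics/ and viewed, about 8 in all and at most 12, crops included, and the job is handed in when it is done.

```bash
ls; mkdir -p pics
cat > h.py <<'E'
import numpy as np,cv2
from bench import bot
def ray(c,u,v,z):
    E=np.array(c["extrinsics"]);R,t=E[:3,:3],E[:3,3];o=-R.T@t
    d=R.T@np.stack([(np.asarray(u,float)-c["cx"])/c["fx"],(np.asarray(v,float)-c["cy"])/c["fy"],np.ones_like(np.asarray(u,float))])
    s=(z-o[2])/d[2]
    return (o[:,None]+d.reshape(3,-1)*s)[:2].T
def snap(n,f):
    c=bot.capture(n); cv2.imwrite("pics/"+f,c["img"][:,:,::-1]); return c
E
python3 - <<'E'
from h import *
a=snap("top","top0.png");b=snap("scene","sc0.png")
for c in(a,b):
    E=np.array(c["extrinsics"]);print((-E[:3,:3].T@E[:3,3]).round(3),c["fx"],E.round(2)[:3,:3].tolist())
o=bot.get_obs();print(o["clock"],o["tool_pos"],o["tcp_rot"],o["opening"])
cv2.imwrite("pics/both.png",cv2.resize(np.vstack([a["img"],b["img"]])[:,:,::-1],(400,600)))
E
```

```text
pics
[0.353 0.018 1.064] 361.4594158796034 [[-0.01, -1.0, 0.01], [-0.99, 0.0, -0.15], [0.15, -0.01, -0.99]]
[ 0.98  -0.641  1.217] 491.7137131932329 [[0.81, 0.58, -0.01], [0.47, -0.68, -0.56], [-0.34, 0.45, -0.83]]
0.1 [0.2910631  0.5805068  0.20463498] [[-8.93909951e-01  4.48245947e-01 -7.55570778e-04]
 [ 4.48246583e-01  8.93908561e-01 -1.57665706e-03]
 [-3.13189520e-05 -1.74807146e-03 -9.99998472e-01]] 0.9997671290552173
```

View pics/top0.png

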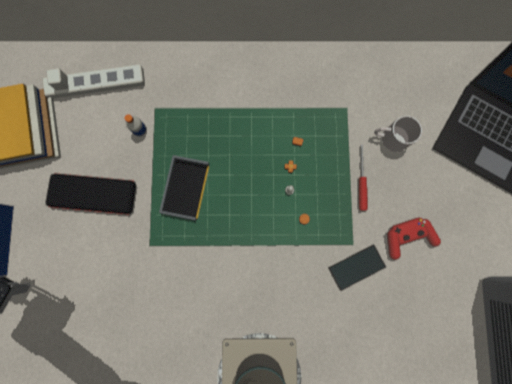

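View pics/sc0.png

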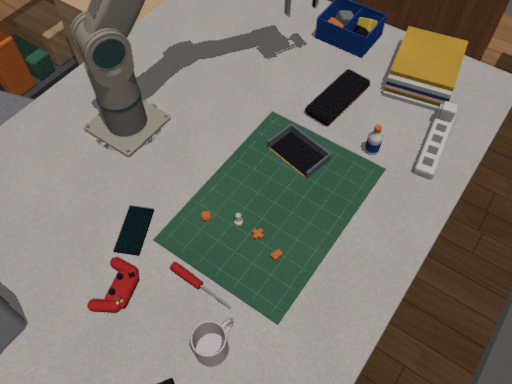

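The top view shows the tray at (185,187), opening right (-y). The block is at (297,142), cross (290,166), figure (290,190) and cap (304,219). Next I'll measure them in both views.

```bash
cat >> h.py <<'E'
def orange(c,zt=0.017,amin=15,show=True):
    """orange blobs inside the mat: centroid of mask at top plane, rough"""
    hsv=cv2.cvtColor(c["img"],cv2.COLOR_RGB2HSV)
    m=((hsv[...,0]>=4)&(hsv[...,0]<=18)&(hsv[...,1]>170)&(hsv[...,2]>110)).astype(np.uint8)
    n,l,s,ce=cv2.connectedComponentsWithStats(m)
    out=[]
    for i in range(1,n):
        if s[i,4]<amin: continue
        p=ray(c,ce[i,0],ce[i,1],0.012)[0]
        if .25<p[0]<.75 and abs(p[1])<.34: 
            v,u=np.where(l==i); w=ray(c,u,v,zt); r=cv2.minAreaRect(w.astype(np.float32)*1000)
            out.append((p.round(4).tolist(),int(s[i,4]),np.round(r[1],0).tolist(),round(r[2]),ce[i].round(0).tolist()))
    return out
E
python3 - <<'E'
from h import *
for n in("top","scene"):
    c=bot.capture(n)
    print(n);[print(x) for x in orange(c)]
    hsv=cv2.cvtColor(c["img"],cv2.COLOR_RGB2HSV)
    m=((hsv[...,0]>=19)&(hsv[...,0]<=32)&(hsv[...,1]>120)&(hsv[...,2]>100))
    v,u=np.where(m);p=ray(c,u,v,.003);k=(p[:,0]>.3)&(p[:,0]<.7)&(abs(p[:,1]-.17)<.13);p=p[k]
    if len(p)>5:
        print("stripe",len(p),p.mean(0),p[p[:,0].argmin()],p[p[:,0].argmax()],cv2.fitLine(p.astype(np.float32),cv2.DIST_L2,0,.01,.01).ravel())
    # black floor
    m=((c["img"].max(2)<40)).astype(np.uint8)
    k,l,s,ce=cv2.connectedComponentsWithStats(m)
    for i in range(1,k):
        p=ray(c,ce[i,0],ce[i,1],.003)[0]
        if s[i,4]>200 and .3<p[0]<.65 and .05<p[1]<.3:
            v,u=np.where(l==i);print("floor",p,s[i,4],cv2.minAreaRect(ray(c,u,v,.003).astype(np.float32)))
    # white figure
    m=((hsv[...,1]<60)&(hsv[...,2]>140)).astype(np.uint8)
    k,l,s,ce=cv2.connectedComponentsWithStats(m)
    for i in range(1,k):
        p=ray(c,ce[i,0],ce[i,1],.02)[0]
        if 15<s[i,4]<400 and .3<p[0]<.65 and -.25<p[1]<.1: print("fig",p,ce[i],s[i])
    if n=="top": cv2.imwrite("pics/crop.png",np.hstack([cv2.resize(c["img"][120:240,150:250],None,fx=4,fy=4,interpolation=2),cv2.resize(c["img"][120:240,260:340],None,fx=4,fy=4,interpolation=2)])[:,:,::-1])
E
```

```text
top
([0.6663, -0.1194], 38, [22.0, 16.0], 75, [297.0, 141.0])
([0.5849, -0.0954], 27, [27.0, 18.0], 82, [290.0, 168.0])
([0.4333, -0.1345], 26, [17.0, 21.0], 26, [304.0, 219.0])
stripe 95 [0.51219442 0.1660838 ] [0.43984445 0.17884484] [0.58966488 0.14872731] [ 0.9800886  -0.19856079  0.5121944   0.1660838 ]
floor [0.53032209 0.21920208] 1415 ((0.5299078226089478, 0.21723565459251404), (0.09591327607631683, 0.1560385525226593), 77.9291000366211)
scene
([0.4368, -0.1354], 72, [25.0, 30.0], 52, [205.0, 216.0])
([0.592, -0.0964], 83, [25.0, 29.0], 35, [258.0, 233.0])
([0.6701, -0.1195], 69, [28.0, 19.0], 75, [276.0, 254.0])
stripe 71 [0.51448355 0.16692419] [0.43912807 0.18337703] [0.5900449  0.15092679] [ 0.9806087  -0.19597585  0.5144836   0.1669242 ]
floor [0.52234278 0.21749995] 1086 ((0.5249959826469421, 0.21875905990600586), (0.09627737104892731, 0.15410712361335754), 78.16580963134766)
fig [ 0.51467342 -0.08339558] [238. 215.] [236 213   5   5  21]
fig [ 0.53026919 -0.10226898] [238.47619048 222.42857143] [235 220   7   5  21]
```

View pics/crop.png

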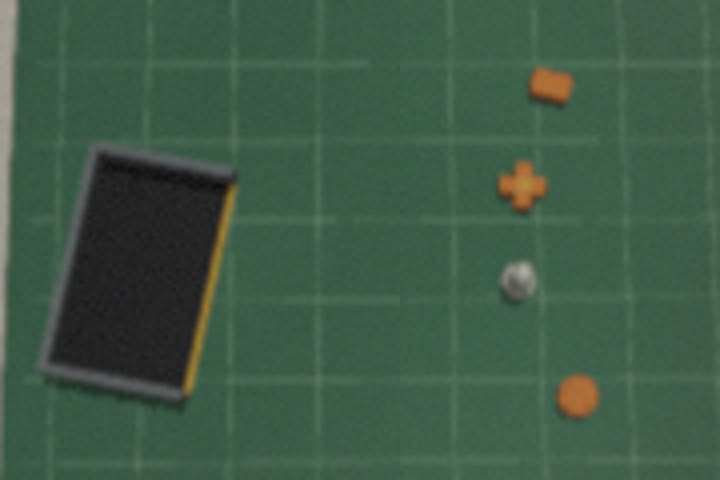

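```bash
cat >> h.py <<'E'
from scipy.spatial.transform import Rotation as Ro
TO=np.array([.524,.217]);TX=np.array([.980,-.197]);TY=np.array([.197,.980])
def tr(p): d=np.asarray(p)-TO; return (np.array([d@TX,d@TY])*1000).round(0).tolist()
def wr(x,y): return TO+TX*x/1000+TY*y/1000
def rel(p,z,head):
    """tool-frame shift (mm) and turn to put TCP at p,z with tool x along heading (xy vector)"""
    o=bot.get_obs();R=np.array(o["tcp_rot"]);h=np.r_[np.array(head)/np.hypot(*head),0]
    T=np.stack([h,np.cross([0,0,-1],h),[0,0,-1]],1)
    return (R.T@(np.r_[p,z]-o["tool_pos"])*1000).round(0).tolist(),Ro.from_matrix(R.T@T).as_rotvec().round(3).tolist()
E
python3 - <<'E'
from h import *
P=dict(cap=(.4355,-.135),cross=(.590,-.096),block=(.6685,-.1195))
for k,v in P.items(): print(k,tr(v))
c=np.array(P["cap"]);h=wr(-48,10)-c;L=np.hypot(*h);h/=L
print(h,L,rel(c-45e-3*h,.12,h))
E
```

```text
cap [-17.0, -362.0]
cross [126.0, -294.0]
block [208.0, -301.0]
[0.11618897 0.99322713] 0.37378761675047506 ([-465.0, -617.0, 86.0], [-0.001, 0.001, 1.222])
```

```bash
python3 -m inch '[[-26,-34,5,0,0,0.1],[-54,-72,8,0,0,0.22],[-82,-108,12,0,0,0.34],[-110,-146,16,0,0,0.46],[-138,-184,20,0,0,0.58]]' 18 20
python3 - <<'E'
from h import *
c=np.array((.4355,-.135));h=np.array([.116,.993]);print(rel(c-45e-3*h,.12,h))
E
```

```text
clock: 0.7
tool_pos: [0.3321, 0.3525, 0.1851]
tcp_rot: [[-0.498, 0.867, -0.0], [0.867, 0.498, -0.001], [-0.001, -0.001, -1.0]]
force: [0.1, -0.7, -0.1]
opening: 0.61
([-510.0, -180.0, 65.0], [-0.0, 0.001, 0.638])
```

```bash
python3 -m inch '[[-45,-15,10,0,0,0.12],[-90,-31,20,0,0,0.25],[-135,-47,30,0,0,0.38],[-180,-63,40,0,0,0.51],[-225,-80,50,0,0,0.638]]' 18 20
python3 - <<'E'
from h import *
c=np.array((.4355,-.135));h=np.array([.116,.993]);print(rel(c-45e-3*h,.12,h))
E
```

```text
clock: 1.2
tool_pos: [0.3751, 0.116, 0.1352]
tcp_rot: [[0.121, 0.993, 0.001], [0.993, -0.121, -0.001], [-0.0, 0.001, -1.0]]
force: [1.2, 0.3, -1.0]
opening: 0.198
([-287.0, 90.0, 15.0], [0.001, 0.0, -0.005])
```

```bash
python3 -m inch '[[-46,14,3,0,0,0],[-92,29,6,0,0,0],[-138,43,9,0,0,0],[-184,58,12,0,0,0],[-230,72,15,0,0,0]]'
python3 - <<'E'
from h import *
c=np.array((.4355,-.135));h=np.array([.116,.993]);print(rel(c-45e-3*h,.009,h))
E
```

```text
clock: 1.7
tool_pos: [0.4191, -0.123, 0.1203]
tcp_rot: [[0.121, 0.993, 0.001], [0.993, -0.121, -0.0], [-0.0, 0.002, -1.0]]
force: [0.2, 0.0, -0.8]
opening: 0.179
([-55.0, 18.0, 111.0], [0.001, 0.0, -0.005])
```

```bash
python3 -m inch '[[-30,10,0,0,0,0],[-55,18,5,0,0,0],[-55,18,45,0,0,0],[-55,18,85,0,0,0],[-55,18,111,0,0,0]]'
python3 - <<'E'
from h import *
c=np.array((.4355,-.135));h=np.array([.116,.993]);print(rel(c-45e-3*h,.009,h))
c=snap("scene","s1.png");cv2.imwrite("pics/s1c.png",cv2.resize(c["img"][150:300,130:330][:,:,::-1],None,fx=3,fy=3))
E
```

```text
clock: 2.2
tool_pos: [0.4299, -0.1799, 0.0073]
tcp_rot: [[0.122, 0.993, 0.0], [0.993, -0.122, 0.0], [0.0, 0.0, -1.0]]
force: [-0.3, 0.2, -0.7]
opening: 0.18
([0.0, 0.0, -2.0], [0.0, -0.0, -0.006])
```

View pics/s1c.png

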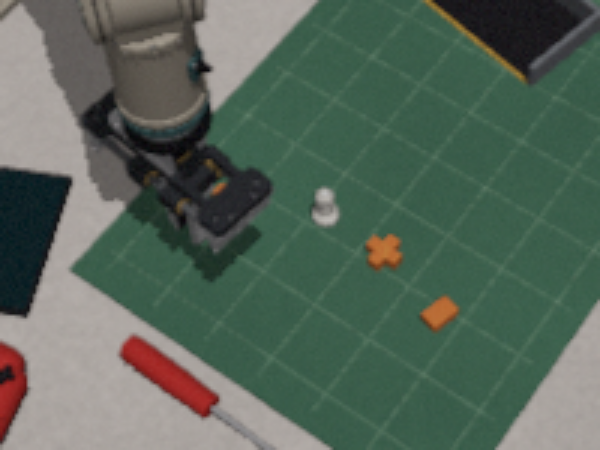

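The view shows the gripper down behind the cap, with the figure, cross and block clear of it. Now I'll push.

```bash
python3 -m inch '[[15,0,-1,0,0,0],[30,0,-1,0,0,0],[45,0,-1,0,0,0],[60,0,-1,0,0,0],[75,0,-1,0,0,0]]'
python3 -m inch '[[15,0,0,0,0,0],[30,0,0,0,0,0],[45,0,0,0,0,0],[60,0,0,0,0,0],[75,0,0,0,0,0]]'
python3 - <<'E'
from h import *
for n in("top","scene"):
    for x in orange(bot.capture(n)): print(n,x)
print(tr(bot.get_obs()["tool_pos"][:2]))
E
```

```text
clock: 2.75
tool_pos: [0.4379, -0.104, 0.0065]
tcp_rot: [[0.121, 0.993, -0.003], [0.993, -0.121, 0.002], [0.002, -0.004, -1.0]]
force: [0.1, -0.1, -0.0]
opening: 0.179
clock: 3.25
tool_pos: [0.4477, -0.0288, 0.0074]
tcp_rot: [[0.121, 0.993, -0.002], [0.993, -0.121, 0.002], [0.002, -0.002, -1.0]]
force: [1.0, 0.2, -0.3]
opening: 0.182
top ([0.6667, -0.1196], 38, [22.0, 16.0], 80, [297.0, 141.0])
top ([0.5857, -0.0951], 25, [27.0, 17.0], 82, [290.0, 167.0])
scene ([0.5927, -0.0963], 83, [28.0, 29.0], 35, [258.0, 233.0])
scene ([0.6702, -0.1202], 72, [28.0, 20.0], 76, [276.0, 254.0])
[-27.0, -254.0]
```

```bash
python3 -m inch '[[16,0,0,0,0,0],[32,0,0,0,0,0],[48,0,0,0,0,0],[64,0,0,0,0,0],[80,0,0,0,0,0]]' | head -2
python3 -m inch '[[16,0,0,0,0,0],[32,0,0,0,0,0],[48,0,0,0,0,0],[64,0,0,0,0,0],[80,0,0,0,0,0]]'| head -2
python3 - <<'E'
from h import *
for n in("top","scene"):
    for x in orange(bot.capture(n),amin=5): print(n,x)
print(tr(bot.get_obs()["tool_pos"][:2]))
c=snap("scene","s2.png");cv2.imwrite("pics/s2c.png",cv2.resize(c["img"][80:280,130:390][:,:,::-1],None,fx=2.5,fy=2.5))
E
```

```text
clock: 3.85
tool_pos: [0.4576, 0.0519, 0.0081]
clock: 4.35
tool_pos: [0.4677, 0.1311, 0.0089]
top ([0.6663, -0.1196], 37, [24.0, 15.0], 90, [297.0, 141.0])
top ([0.5857, -0.0937], 25, [25.0, 19.0], 52, [289.0, 167.0])
scene ([0.5924, -0.0964], 81, [28.0, 29.0], 35, [258.0, 233.0])
scene ([0.67, -0.1199], 71, [28.0, 20.0], 76, [276.0, 254.0])
[-39.0, -93.0]
```

View pics/s2c.png

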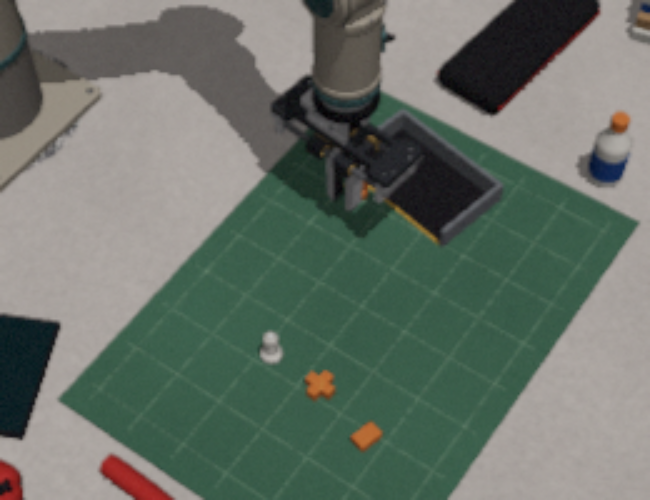

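The fingers are at the tray mouth and the cap isn't visible anywhere else, so it should be in front of them. I'll finish the push, slowly at the end, then back off and check.

```bash
python3 -m inch '[[18,0,0,0,0,0],[36,0,0,0,0,0],[54,0,0,0,0,0],[70,0,0,0,0,0],[80,0,0,0,0,0]]' 
python3 -m inch '[[-30,0,0,0,0,0],[-75,0,0,0,0,0],[-120,0,0,0,0,0],[-140,0,-40,0,0,0],[-160,0,-90,0,0,0]]'| head -2
python3 - <<'E'
from h import *
for n in("top","scene"):
    for x in orange(bot.capture(n),amin=5): print(n,x,tr(x[0]))
print(tr(bot.get_obs()["tool_pos"][:2]))
c=np.array((.591,-.096));h=wr(-8,18)-c;print(h/np.hypot(*h),np.hypot(*h),rel(c-48e-3*h/np.hypot(*h),.1,h))
E
```

```text
clock: 5.0
tool_pos: [0.4773, 0.2105, 0.0091]
tcp_rot: [[0.118, 0.993, -0.0], [0.993, -0.118, 0.003], [0.003, -0.001, -1.0]]
force: [0.8, 0.1, -0.1]
opening: 0.181
clock: 5.5
tool_pos: [0.4565, 0.0484, 0.0951]
top ([0.6661, -0.1189], 38, [22.0, 16.0], 71, [297.0, 141.0]) [205.0, -301.0]
top ([0.5892, -0.0866], 8, [6.0, 9.0], 89, [287.0, 166.0]) [124.0, -285.0]
top ([0.5887, -0.1076], 5, [6.0, 3.0], 90, [294.0, 166.0]) [127.0, -305.0]
top ([0.5786, -0.0957], 8, [6.0, 9.0], 89, [290.0, 170.0]) [115.0, -296.0]
top ([0.4825, 0.2408], 19, [6.0, 22.0], 46, [176.0, 202.0]) [-45.0, 15.0]
scene ([0.4787, 0.235], 63, [29.0, 29.0], 35, [289.0, 140.0]) [-48.0, 9.0]
scene ([0.5927, -0.0965], 83, [28.0, 29.0], 35, [258.0, 234.0]) [129.0, -294.0]
scene ([0.6699, -0.1201], 72, [28.0, 20.0], 76, [276.0, 254.0]) [209.0, -302.0]
[-28.0, -178.0]
[-0.20982413  0.97773914] 0.33977978911642165 ([-172.0, 163.0, 0.0], [0.008, -0.002, -0.337])
```

The cap is inside at tray (-47, 10). Next is the cross.

```bash
python3 -m inch '[[-34,33,0,0,0,-0.07],[-69,65,0,0,0,-0.14],[-103,98,0,0,0,-0.21],[-138,130,0,0,0,-0.28],[-172,163,0,0.008,0,-0.337]]' | head -2
python3 - <<'E'
from h import *
c=np.array((.591,-.096));h=wr(-8,18)-c;print(rel(c-48e-3*h/np.hypot(*h),.009,h))
E
```

```text
clock: 6.1
tool_pos: [0.6011, -0.1461, 0.0997]
([3.0, 1.0, 91.0], [-0.001, -0.002, 0.001])
```

```bash
python3 -m inch '[[2,1,25,0,0,0],[2,1,50,0,0,0],[2,1,75,0,0,0],[2,1,90,0,0,0],[2,1,91,0,0,0]]'
python3 -m inch '[[12,0,0,0,0,0],[24,0,0,0,0,0],[38,0,0,0,0,0],[54,0,0,0,0,0],[70,0,0,0,0,0]]'
python3 - <<'E'
from h import *
for n in("top","scene"):
    for x in orange(bot.capture(n),amin=5): print(n,x,tr(x[0]))
print(tr(bot.get_obs()["tool_pos"][:2]))
c=snap("top","s3.png");d=snap("scene","s3b.png");cv2.imwrite("pics/s3c.png",np.hstack([cv2.resize(k[:,:,::-1],(390,390),interpolation=2) for k in(c["img"][120:250,180:310],d["img"][150:280,190:320])]))
E
```

```text
clock: 6.6
tool_pos: [0.5993, -0.1437, 0.0065]
tcp_rot: [[-0.21, 0.978, -0.006], [0.978, 0.21, 0.003], [0.004, -0.005, -1.0]]
force: [-0.7, 0.1, -0.0]
opening: 0.177
clock: 7.1
tool_pos: [0.5846, -0.0731, 0.0074]
tcp_rot: [[-0.211, 0.977, -0.005], [0.977, 0.211, 0.004], [0.005, -0.004, -1.0]]
force: [-0.6, 0.2, 0.3]
opening: 0.179
top ([0.4742, 0.2418], 30, [24.0, 12.0], 2, [175.0, 205.0]) [-54.0, 14.0]
scene ([0.4826, 0.2387], 39, [17.0, 30.0], 44, [290.0, 140.0]) [-45.0, 13.0]
scene ([0.6701, -0.1197], 70, [28.0, 19.0], 75, [276.0, 254.0]) [210.0, -301.0]
[116.0, -270.0]
```

View pics/s3c.png

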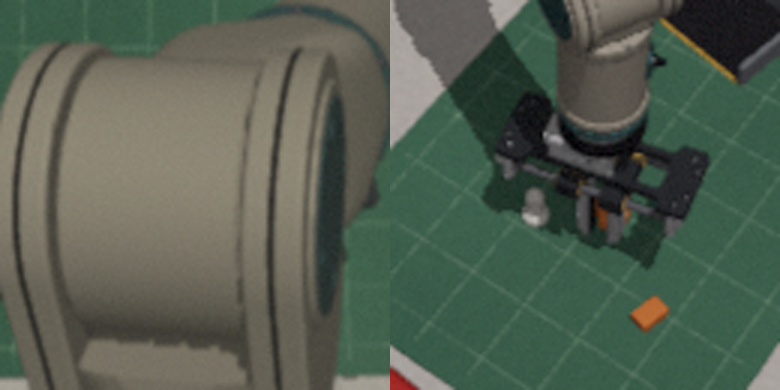

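The cross arm sits in the finger gap and the figure is standing. I'll carry on.

```bash
python3 -m inch '[[15,0,0,0,0,0],[31,0,0,0,0,0],[47,0,0,0,0,0],[63,0,0,0,0,0],[80,0,0,0,0,0]]' | head -2
python3 -m inch '[[16,0,0,0,0,0],[32,0,0,0,0,0],[48,0,0,0,0,0],[64,0,0,0,0,0],[80,0,0,0,0,0]]'| head -2
python3 - <<'E'
from h import *
for n in("top","scene"):
    for x in orange(bot.capture(n),amin=5): print(n,x,tr(x[0]))
print(tr(bot.get_obs()["tool_pos"][:2]),rel(wr(-8,2),.009,(-.21,.978)))
E
```

```text
clock: 7.8
tool_pos: [0.5674, 0.0054, 0.0073]
clock: 8.3
tool_pos: [0.5499, 0.0852, 0.0076]
top ([0.6665, -0.1186], 33, [24.0, 12.0], 90, [297.0, 141.0]) [206.0, -301.0]
scene ([0.5417, 0.1016], 6, [3.0, 15.0], 35, [282.0, 178.0]) [40.0, -110.0]
scene ([0.67, -0.1195], 71, [28.0, 20.0], 76, [276.0, 254.0]) [209.0, -301.0]
[50.0, -122.0] ([137.0, -3.0, -1.0], [-0.006, -0.006, 0.007])
```

```bash
python3 -m inch '[[16,0,0,0,0,0],[32,0,0,0,0,0],[48,0,0,0,0,0],[64,0,0,0,0,0],[80,0,0,0,0,0]]'| head -2
python3 -m inch '[[14,0,0,0,0,0],[28,0,0,0,0,0],[40,0,0,0,0,0],[50,0,0,0,0,0],[55,0,0,0,0,0]]'
python3 -m inch '[[-20,0,0,0,0,0],[-60,0,0,0,0,0],[-105,0,0,0,0,0],[-150,0,-20,0,0,0],[-190,0,-50,0,0,0]]'| head -2
python3 - <<'E'
from h import *
for n in("top","scene"):
    for x in orange(bot.capture(n),amin=5): print(n,x,tr(x[0]))
c=np.array((.669,-.1195));e=wr(40,-110);h=e-c;print(h/np.hypot(*h),np.hypot(*h),rel(c-48e-3*h/np.hypot(*h),.1,h))
E
```

```text
clock: 8.9
tool_pos: [0.5321, 0.1654, 0.008]
clock: 9.4
tool_pos: [0.52, 0.2203, 0.0082]
tcp_rot: [[-0.217, 0.976, -0.007], [0.976, 0.217, 0.005], [0.006, -0.005, -1.0]]
force: [-0.0, 0.7, -0.7]
opening: 0.182
clock: 9.9
tool_pos: [0.5604, 0.0314, 0.0564]
top ([0.6662, -0.1192], 37, [23.0, 17.0], 71, [297.0, 141.0]) [206.0, -301.0]
scene ([0.4898, 0.2416], 5, [3.0, 13.0], 12, [293.0, 141.0]) [-38.0, 17.0]
scene ([0.5155, 0.2394], 71, [30.0, 33.0], 61, [299.0, 145.0]) [-13.0, 20.0]
scene ([0.6701, -0.1197], 71, [29.0, 19.0], 78, [276.0, 254.0]) [210.0, -301.0]
[-0.49993974  0.86606019] 0.25497073028094813 ([-209.0, 86.0, -39.0], [0.002, 0.001, -0.316])
```

The cross is inside at about tray (-12, 19). The block comes last, in two legs: to the front of the mouth, then straight in.

```bash
python3 -m inch '[[-40,17,-20,0,0,-0.06],[-82,34,-39,0,0,-0.12],[-125,51,-39,0,0,-0.19],[-168,69,-39,0,0,-0.25],[-209,86,-39,0,0,-0.316]]' | head -2
python3 - <<'E'
from h import *
c=np.array((.669,-.1195));h=np.array([-.5,.866]);print(rel(c-48e-3*h/np.hypot(*h),.009,h))
for n in("scene",):
    c=snap(n,"s4.png")
    for x in orange(c,amin=5): print(n,x,tr(x[0]))
cv2.imwrite("pics/s4c.png",cv2.resize(c["img"][90:290,180:380][:,:,::-1],None,fx=3,fy=3,interpolation=2))
E
```

```text
clock: 10.5
tool_pos: [0.6937, -0.1634, 0.1004]
([3.0, 0.0, 91.0], [0.002, 0.002, 0.001])
scene ([0.6694, -0.1183], 42, [13.0, 29.0], 17, [276.0, 254.0]) [209.0, -300.0]
```

View pics/s4c.png

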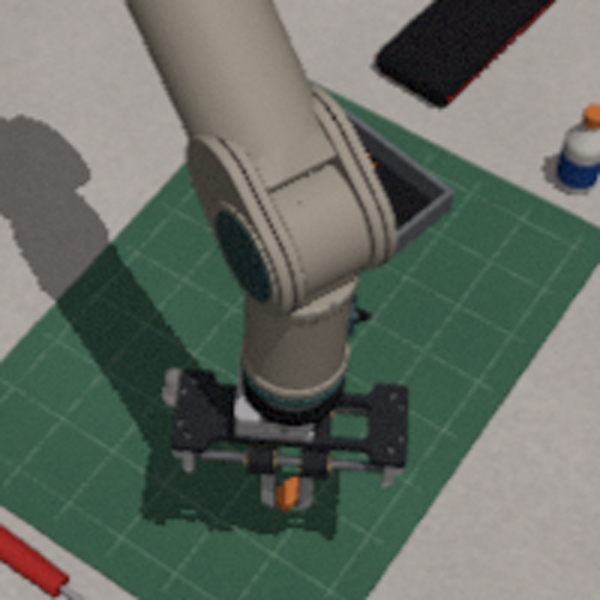

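The gripper is lined up behind the block with nothing in the way. I'll descend and push.

```bash
python3 -m inch '[[2,0,25,0,0,0],[2,0,50,0,0,0],[2,0,75,0,0,0],[2,0,89,0,0,0],[2,0,91,0,0,0]]'|head -2
python3 -m inch '[[12,0,0,0,0,0],[24,0,0,0,0,0],[34,0,0,0,0,0],[46,0,0,0,0,0],[60,0,0,0,0,0]]'
python3 -m inch '[[14,0,0,0,0,0],[28,0,0,0,0,0],[42,0,0,0,0,0],[56,0,0,0,0,0],[70,0,0,0,0,0]]'|head -2
python3 - <<'E'
from h import *
for n in("top","scene"):
    c=snap(n,"s5"+n+".png")
    for x in orange(c,amin=4): print(n,x,tr(x[0]))
print(tr(bot.get_obs()["tool_pos"][:2]))
E
```

```text
clock: 11.05
tool_pos: [0.6944, -0.1712, 0.0071]
clock: 11.55
tool_pos: [0.6646, -0.1183, 0.0074]
tcp_rot: [[-0.498, 0.867, 0.005], [0.867, 0.498, -0.008], [-0.01, -0.0, -1.0]]
force: [-0.2, -1.0, -0.5]
opening: 0.179
clock: 12.05
tool_pos: [0.6291, -0.0566, 0.0067]
top ([0.5115, 0.2507], 8, [9.0, 3.0], 2, [172.0, 192.0]) [-19.0, 31.0]
top ([0.4736, 0.2429], 19, [24.0, 8.0], 28, [175.0, 205.0]) [-54.0, 15.0]
scene ([0.6201, -0.0397], 16, [11.0, 13.0], 34, [277.0, 224.0]) [145.0, -233.0]
[156.0, -245.0]
```

```bash
python3 -m inch '[[14,0,0,0,0,0],[28,0,0,0,0,0],[43,0,0,0,0,0],[58,0,0,0,0,0],[75,0,0,0,0,0]]'|head -2
python3 -m inch '[[16,0,0,0,0,0],[32,0,0,0,0,0],[48,0,0,0,0,0],[62,0,0,0,0,0],[72,0,0,0,0,0]]'|head -2
python3 -m inch '[[-20,0,0,0,0,0],[-60,0,0,0,0,0],[-100,0,-10,0,0,0],[-130,0,-40,0,0,0],[-150,0,-70,0,0,0]]'| head -2
python3 - <<'E'
from h import *
for n in("top","scene"):
    c=snap(n,"s6"+n+".png")
    for x in orange(c,amin=5): print(n,x,tr(x[0]))
cv2.imwrite("pics/s6c.png",cv2.resize(c["img"][90:290,180:380][:,:,::-1],None,fx=3,fy=3,interpolation=2))
E
```

```text
clock: 12.65
tool_pos: [0.5902, 0.0116, 0.006]
clock: 13.15
tool_pos: [0.5533, 0.0755, 0.0054]
clock: 13.65
tool_pos: [0.6286, -0.0572, 0.0768]
scene ([0.5218, 0.2437], 30, [16.0, 28.0], 43, [302.0, 145.0]) [-7.0, 26.0]
```

View pics/s6c.png

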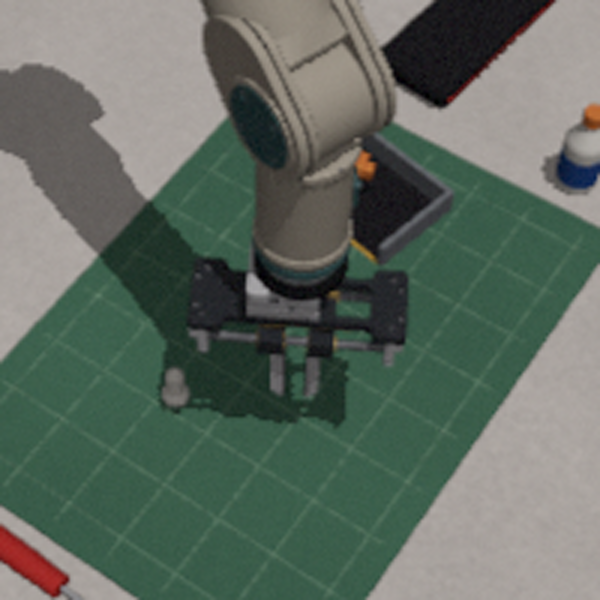

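The arm hides the block. I'll move to the staging point for the last leg, staying raised, and look from there.

Run:
```python
from h import *
print(rel(wr(40,-185),.1,TY))
```

```text
([128.0, -49.0, -21.0], [0.011, 0.012, 0.718])
```

```bash
python3 -m inch '[[20,-8,-15,0,0,0.14],[45,-17,-21,0,0,0.28],[75,-28,-21,0,0,0.42],[100,-39,-21,0.01,0.01,0.57],[128,-49,-21,0.011,0.012,0.718]]' | head -3
python3 - <<'E'
from h import *
for n in("top","scene"):
    c=snap(n,"s7"+n+".png")
    for x in orange(c,amin=5): print(n,x,tr(x[0]))
E
```

```text
clock: 14.25
tool_pos: [0.5248, 0.0291, 0.099]
tcp_rot: [[0.203, 0.979, -0.001], [0.979, -0.203, 0.0], [-0.0, -0.001, -1.0]]
scene ([0.4788, 0.2352], 64, [29.0, 29.0], 35, [289.0, 140.0]) [-48.0, 9.0]
scene ([0.5153, 0.2395], 70, [32.0, 30.0], 67, [299.0, 145.0]) [-13.0, 20.0]
scene ([0.5453, 0.0951], 58, [29.0, 21.0], 77, [282.0, 180.0]) [45.0, -115.0]
```

The block sits at tray (45, -115) with its long axis along the tray's y. Its end faces the fingers, so I'll narrow the gap and push straight in.

```bash
python3 -m inch '[[0,6,20,0,0,0],[0,6,45,0,0,0],[0,6,70,0,0,0],[0,6,88,0,0,0],[0,6,90,0,0,0]]' 8 20
python3 -m inch '[[15,0,0,0,0,0],[28,0,0,0,0,0],[38,0,0,0,0,0],[50,0,0,0,0,0],[64,0,0,0,0,0]]'
python3 - <<'E'
from h import *
for x in orange(bot.capture("scene"),amin=5): print(x,tr(x[0]))
print(tr(bot.get_obs()["tool_pos"][:2]))
E
```

```text
clock: 14.85
tool_pos: [0.5255, 0.0311, 0.006]
tcp_rot: [[0.194, 0.981, -0.01], [0.981, -0.194, 0.002], [-0.0, -0.011, -1.0]]
force: [-0.2, -0.9, -0.5]
opening: 0.082
clock: 15.35
tool_pos: [0.5384, 0.0952, 0.0066]
tcp_rot: [[0.193, 0.981, -0.009], [0.981, -0.193, 0.002], [0.0, -0.01, -1.0]]
force: [0.4, -0.1, 0.4]
opening: 0.08
([0.5164, 0.2402], 63, [30.0, 31.0], 60, [299.0, 145.0]) [-12.0, 21.0]
([0.5535, 0.1142], 7, [3.0, 11.0], 33, [287.0, 177.0]) [49.0, -95.0]
[38.0, -113.0]
```

```bash
python3 -m inch '[[12,1,0,0,0,0],[24,1,0,0,0,0],[36,2,0,0,0,0],[48,2,0,0,0,0],[60,2,0,0,0,0]]'|head -2
python3 -m inch '[[10,0,0,0,0,0],[20,0,0,0,0,0],[28,0,0,0,0,0],[35,0,0,0,0,0],[38,0,0,0,0,0]]'
python3 -m inch '[[-20,0,0,0,0,0],[-60,0,0,0,0,0],[-105,0,0,0,0,0],[-145,0,-40,0,0,0],[-180,0,-80,0,0,0]]'| head -3
python3 - <<'E'
from h import *
for n in("top","scene"):
    c=snap(n,"s8"+n+".png")
    for x in orange(c,amin=5): print(n,x,tr(x[0]))
print(rel((.35,.02),.25,TY))
E
```

```text
clock: 15.9
tool_pos: [0.5522, 0.1581, 0.0064]
clock: 16.4
tool_pos: [0.5595, 0.1963, 0.0064]
tcp_rot: [[0.189, 0.982, -0.009], [0.982, -0.189, 0.004], [0.003, -0.01, -1.0]]
force: [0.7, 1.1, 1.0]
opening: 0.08
clock: 16.9
tool_pos: [0.5257, 0.0229, 0.0787]
tcp_rot: [[0.192, 0.981, -0.012], [0.981, -0.192, 0.004], [0.001, -0.013, -1.0]]
scene ([0.4788, 0.2352], 64, [29.0, 29.0], 35, [289.0, 140.0]) [-48.0, 9.0]
scene ([0.5155, 0.2394], 71, [30.0, 33.0], 61, [299.0, 145.0]) [-13.0, 20.0]
scene ([0.5689, 0.2221], 59, [33.0, 21.0], 85, [311.0, 156.0]) [43.0, 14.0]
([-34.0, -177.0, -167.0], [-0.002, -0.001, -0.002])
```

All three are inside: cap (-48, 9), cross (-13, 20), block (43, 14). I'll raise the arm clear of the view and do a final check.

```bash
python3 -m inch '[[-10,0,-30,0,0,0],[-20,0,-60,0,0,0],[-40,0,-100,0,0,0],[-70,0,-130,0,0,0],[-100,0,-160,0,0,0]]' | head -2
python3 - <<'E'
from h import *
t=snap("top","s9t.png")
c=snap("scene","s9.png")
for x in orange(c,amin=5): print(x,tr(x[0]))
hsv=cv2.cvtColor(c["img"],cv2.COLOR_RGB2HSV)
m=((hsv[...,1]<60)&(hsv[...,2]>140)).astype(np.uint8)
k,l,s,ce=cv2.connectedComponentsWithStats(m)
for i in range(1,k):
    p=ray(c,ce[i,0],ce[i,1],.02)[0]
    if 12<s[i,4]<400 and .3<p[0]<.65 and -.25<p[1]<.1: print("fig",p,ce[i])
cv2.imwrite("pics/s9c.png",cv2.resize(c["img"][90:390,80:420][:,:,::-1],None,fx=2,fy=2,interpolation=2))
E
```

```text
clock: 17.5
tool_pos: [0.5097, -0.0797, 0.244]
([0.4788, 0.2352], 64, [29.0, 29.0], 35, [289.0, 140.0]) [-48.0, 9.0]
([0.5154, 0.2396], 70, [30.0, 33.0], 61, [299.0, 145.0]) [-13.0, 20.0]
([0.5691, 0.2224], 60, [33.0, 21.0], 85, [311.0, 156.0]) [43.0, 14.0]
fig [ 0.51428253 -0.08330139] [237.90909091 214.90909091]
fig [ 0.5295896  -0.10131592] [238.48275862 222.06896552]
```

View pics/s9c.png

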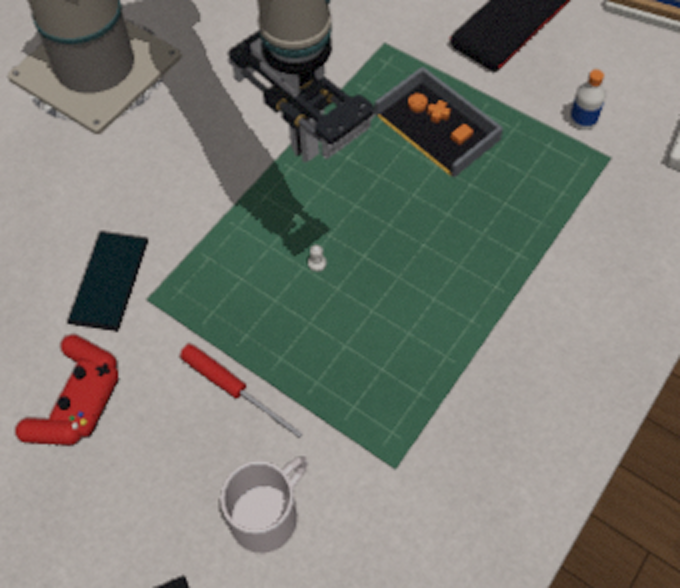

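The picture shows all three parts flat in the tray, crop (417,102), (439,110) and (462,133). The figure is upright at (317,258) and the gripper is in the air.

```bash
python3 -c "
from bench import bot
print(bot.sign_off())"
```

```text
the job is handed in; nothing more can be done
None
```

I swept all three orange parts into the tray by pushing only, and handed the job in at about 17.6 s on the robot's clock. The sign-off gives no verdict.

**Parts:** the last scene-camera check, in the tray's frame, put the cap at (-48, 9) mm, the cross at (-13, 20) mm and the block at (43, 14) mm. All three are flat, well inside the walls and past the open edge. The same positions came out of two checks in a row.

**Figure and other things:** the figure is upright and within about 1 mm of where it started. The other things in the last picture look undisturbed, judged by eye and not measured.

**Disagreements:** the top camera's views of the parts were often blocked by the arm, and its positions differed from the scene camera's by up to about 8 mm. The final positions therefore rest on the scene camera alone.

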